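# Find the free gap in the template rack with a feeler

## Task

Take the orange feeler out of its holder and try its blade in all three gaps of the template rack, one after another from the red end: slide it down each gap until it either goes fully home or jams, gently but firmly enough that the sprung blade gives 2 or 3 mm. One gap only is free: finish with the feeler standing in that one, blade fully home, and let go. Never force it: the blade must not be pushed more than 8 mm back into the handle. Leave the other things on the table alone.

Things in the scene. Friction and masses are not known exactly. Their poses are not given: they have to be found in the camera images.
- feeler: Feeler gauge upright in its holder. Orange handle 30 (its x) x 18 (y) x 55 mm tall; below it 55 mm of steel blade, 22 wide (x), 3 thick (y), tip rounded. 70 g, +-30 percent. Origin at the tip of the unpressed blade, z up: the handle spans z = 55 to 110 mm, a thin black cap to 114. Grasp it across the 18 mm (fingers closing along y)
- feeler_blade (a joint): how far the blade is pushed up into the handle against its spring: 0 free, 0.012 m end of travel, 1.5 N per mm from zero. Over 0.008 (12 N) counts as forced; a gap counts as jammed when the blade, well inside it, is pushed back over 0.0015 (2.3 N)
- feeler_tip (a point): the middle of the blade's tip (moves up with the blade)
- holder: dark wooden holder block 50 x 50 x 45 mm, fixed; the feeler stands in its slot (24 x 5 mm, 33 mm deep), with its axes along the holder's. Origin under its centre
- rack: wooden template rack, fixed, 60 (x) x 150 (y) x 60 mm tall; origin under its centre. Three like gaps open at the top, at y = +45, 0, -45 mm, each 42 mm deep. Two of them, drawn anew each time, are choked by something solid stuck out of sight, its top 14 to 26 mm below the rack's top; the third is free to its floor. With the blade home the handle is 13 mm above the rack
- gap0 (a point): centre of the mouth of the gap at y = +45 mm of the rack, on the level of the rack's top; axes as the rack's. The gap is 32 mm long (x) and 5 mm wide (y); its steel mouth flares to 15 mm wide at the top, narrowing over the first 9 mm
- gap1 (a point): the same for the middle gap
- gap2 (a point): the same for the gap at y = -45 mm
- cap_red: red end block of the rack, 60 x 16 x 60 mm, at y = +83 or -83 mm of the rack; the other end has a grey one. It marks the end to start from. Origin under its centre
- phone: smartphone in a clear-grey case lying flat, 152 x 76 x 10 mm; origin under its centre. To be left alone
- tape: green roll of tape lying flat, 90 mm across, 18 mm high; origin under its centre. To be left alone
- glue: white glue bottle, 48 mm across, 120 mm tall; origin under its centre. To be left alone
- bead_jar: jar of cream beads, 64 mm across, 70 mm tall; origin under its centre. To be left alone
- spool: wooden spool standing up, 52 mm across, 48 mm tall; origin under its centre. To be left alone
- punch: blue and white craft punch, 60 x 45 x 42 mm; origin under its centre. To be left alone
- templates: stack of four round coloured acrylic templates, 80 mm across, 12 mm high; origin under its centre. To be left alone

How it is judged:
On the way, in this order (a step that is already met when the one before it is completed fails the run):
1. the blade is tried in the gap next to the red end (jammed: pushed back over 1.5 mm inside the gap; or home: within 4 mm of the floor) (x of feeler_tip in the frame of rack between -0.014 and 0.014 m and y of feeler_tip in the frame of rack between -0.06 and 0.06 m and z of feeler_tip in the frame of rack below 0.048 m and horizontal distance between feeler_tip and cap_red below 0.058 m and (z of feeler_tip in the frame of rack below 0.022 m or value of joint feeler_blade above 0.0015 m)), for 0.1 s.
2. then in the middle gap, likewise (x of feeler_tip in the frame of rack between -0.014 and 0.014 m and y of feeler_tip in the frame of rack between -0.06 and 0.06 m and z of feeler_tip in the frame of rack below 0.048 m and horizontal distance between feeler_tip and cap_red between 0.065 and 0.101 m and (z of feeler_tip in the frame of rack below 0.022 m or value of joint feeler_blade above 0.0015 m)), for 0.1 s.
3. then in the gap furthest from the red end, likewise (x of feeler_tip in the frame of rack between -0.014 and 0.014 m and y of feeler_tip in the frame of rack between -0.06 and 0.06 m and z of feeler_tip in the frame of rack below 0.048 m and horizontal distance between feeler_tip and cap_red above 0.11 m and (z of feeler_tip in the frame of rack below 0.022 m or value of joint feeler_blade above 0.0015 m)), for 0.1 s.
At the end, for the whole second after the job is handed in: the feeler stands by itself in the free gap of the rack, its blade tip at least 38 mm below the rack's top (home is 42 mm), upright within 0.25 rad and at rest (x of feeler_tip in the frame of rack between -0.014 and 0.014 m and y of feeler_tip in the frame of rack between -0.06 and 0.06 m and z of feeler_tip in the frame of rack below 0.022 m and angle between feeler's own z axis and vertical below 0.25 rad and linear speed of feeler below 0.02 m/s and z of feeler in the frame of rack below 0.024 m); the robot touches nothing.
It fails at once if the feeler is forced: its blade pushed more than 8 mm (12 N) back into the handle (value of joint feeler_blade above 0.008 m).
It fails at once if another thing on the table is moved by more than 20 mm (distance of any of phone, tape, glue, bead_jar, spool, punch, templates from where it was at the start of the episode above 0.02 m).
It also fails if it takes over 54 s, if anything falls off the work surface, if the arm or the gripper's body presses on something with over 40 N, if the wrist force passes 120 N, or if a joint passes its speed limit or range.

## Robot

A 6-joint arm with a two-finger parallel gripper is mounted at the origin on the work surface. World frame = base frame: x ahead of the robot, y to its left, z up, the work surface at z = 0. Lengths are in m, angles in rad, forces in N, time in s.
With the tool pointing down it reaches from about 0.35 to 0.975 m from the base axis. Payload 17.4 kg.
Tool frame: the origin (TCP) lies on the centre line of the jaws, within the pads' length; the fingertips stand 17 mm ahead of it and the grasp point (between the pads) lies 2 mm behind it (env.nose_length is the distance from the TCP to the fingertips, in m); z points along the fingers, y is the line along which they close (so a half turn about z gives the same grasp; the last joint's range is limited). The gripper opens to 85 mm and grips with 20 to 120 N. Pads are 22 mm wide; open, the fingers measure 114 mm over their backs; the gripper's body (76 mm by 85 mm) begins 54 mm behind the grasp point. The pads swing forward as they close: fully open they stand 13 mm farther back than shut.
Start: joints at [-1.19, 0.116, 1.442, -0, 1.584, -0.038], TCP at [0.274, -0.617, 0.248] pointing down, gripper open.
Joint ranges: [-2.83, 2.83], [-0.83, 2.19], [0.07, 2.5], [-1.14, 4.28], [0.01, 3], [-2.97, 2.97]. Speed limits (rad/s): [1.89, 1.89, 2.22, 3.14, 3.14, 3.14].

## Interface

Orientations are given as [roll, pitch, yaw] about the fixed x, y, z axes, in that order (R = Rz(yaw) Ry(pitch) Rx(roll)).
In Python, from rig import env gives the robot as it stands. The module is installed in compiled form; this text tells all that it offers.
- The arm moves only by the tool step_arm, never from a script. Its argument "series" is a list that holds one entry, the list of rows, each a list of 5 numbers: the gripper's target within -1 to 1 (fully open at 1, half-way at 0, shut at -1), then the shift along the tool's x, y, z in mm, then the turn about the tool's z in degrees. A call has 1 to 20 rows; each row shifts and turns the commanded pose from where the row before left it, along the tool's axes as they then stand; what a row does not reach is not made up. A row lasts 1/12 s, in which the tool goes at most 41.7 mm and 7.16 degrees, less where a joint would pass 70% of its speed; a pose out of reach is approached as far as the arm can. A call with a gripper value outside its range is refused whole. The fingers move at their own pace and stop on an object; "squeeze" is the grip in N (left out, the last holds). Time passes only in rows, so rows that do not move let the fingers close. It gives the time, the measured TCP pose, the force, the opening and the grip force at its end, in the units of the state.
- env.get_obs(): the state, without advancing time (a new reading comes with each control period).
- env.snapshot(name): name is "scene" or "top" or "wrist"; returns a dict with "pixels" (400x640x3 uint8, blue, green, red), "mtx" (3x3 intrinsics, pixels), "xyz" and "orientation" of the camera in the world. Camera axes: x right, y up, looking along -z (the intrinsics and any distortion apply to the point x, -y, -z); pixel columns grow to the right and rows downward; lengths in m; the calibration is good to about 2 mm. A picture is of the moment at which its call begins. There is no depth.
- env.job_done(): hands the job in; it is judged then, once.
The state is a dict: "t": time; "qpos": joint angles; "qvel": joint speeds; "effort": joint torques, N m; "tcp_pos": TCP position; "ee_rot": TCP orientation; "contact_force": force on the tool from outside, world axes, zero at the start; "torque": the same for the moment, N m; "opening": finger opening in m; "grip_force": force on a finger pad.
Only numpy, scipy, OpenCV 4.12 (cv2) and the standard library are available. Lean on these libraries where they do the work, as an engineer would, in place of code of your own. Each camera call takes 0.05 s, during which the arm holds its last target. There are 200 camera calls.

## Working session

There is one attempt and no reset: what is moved stays moved. The work goes in short steps, Python scripts to look and compute and a tool call to move; the robot and the scene stay as the last step left them, time stands still between calls to the robot, and variables do not carry over. Pictures are saved under pics/ and viewed, at most 10 in all, crops included, and the job is handed in when it is done.

Besides the shell and the picture viewer there is one more tool, called after "Request:" as a command line: name --argument value ..., lists and objects as JSON in quotes. step_arm: Moves the arm, as the interface text tells. Its arguments: {"type":"object","properties":{"series":{"type":"array"},"squeeze":{"type":"number"}},"required":["series"]}

```bash
mkdir -p pics; cat > h.py <<'E'
import numpy as np, cv2
from scipy.spatial.transform import Rotation as R
from rig import env
def snap(name,fn=None):
    s=env.snapshot(name)
    if fn: cv2.imwrite('pics/'+fn,s['pixels'])
    return s
def Rm(o):
    o=np.array(o,float)
    if o.shape==(3,3): return o
    return (R.from_euler('xyz',o) if o.size==3 else R.from_quat(o)).as_matrix()
def ray(s,u,v):
    p=np.linalg.inv(s['mtx'])@[u,v,1]
    return np.array(s['xyz']),Rm(s['orientation'])@[p[0],-p[1],-p[2]]
def plane(s,u,v,z):
    o,d=ray(s,u,v); return o+d*(z-o[2])/d[2]
def two(s1,p1,s2,p2):
    o1,d1=ray(s1,*p1);o2,d2=ray(s2,*p2)
    t=np.linalg.lstsq(np.c_[d1,-d2],o2-o1,rcond=None)[0]
    a,b=o1+t[0]*d1,o2+t[1]*d2
    return (a+b)/2,np.linalg.norm(a-b)
def proj(s,P):
    c=Rm(s['orientation']).T@(np.array(P)-s['xyz']); q=s['mtx']@[c[0],-c[1],-c[2]]; return q[:2]/q[2]
E
python3 - <<'E'
from h import *
for n in('scene','top','wrist'):
    s=snap(n,n+'0.png'); print(n,s['xyz'],s['orientation'],s['mtx'].tolist() if n=='top' else '',[k for k in s])
print(env.get_obs(),env.nose_length)
a=cv2.imread('pics/scene0.png');b=cv2.imread('pics/top0.png')
E
```

```text
scene [ 1.13863375 -0.6433036   0.66397541] [ 0.94979211 -0.01329552  0.68828255]  ['pixels', 'mtx', 'xyz', 'orientation']
top [0.28068884 0.03648454 1.58896711] [ 0.2094503  -0.00411797 -1.61615241] [[473.137504417343, 0.0, 315.58635579097125], [0.0, 473.137504417343, 202.38518988758352], [0.0, 0.0, 1.0]] ['pixels', 'mtx', 'xyz', 'orientation']
wrist [ 0.34432651 -0.58630991  0.37363464] [-0.30513615  0.00135363 -1.15276786]  ['pixels', 'mtx', 'xyz', 'orientation']
{'t': 0.15, 'qpos': array([-1.18981500e+00,  1.16390644e-01,  1.44211788e+00, -1.94248152e-05,
        1.58402456e+00, -3.77913427e-02]), 'qvel': array([ 1.53315232e-03, -2.17125686e-03, -2.43070113e-04,  7.08941794e-06,
        1.73615271e-03,  1.61598827e-04]), 'effort': array([-1.14139868e-03, -7.32511640e+01, -6.32848835e+01, -1.23586306e-04,
        4.89781669e-03,  4.63186745e-05]), 'tcp_pos': array([ 0.2744229 , -0.61654826,  0.24771798]), 'ee_rot': array([-3.14065216e+00, -1.61220544e-05,  4.18772413e-01]), 'contact_force': array([-0.64016576,  0.08755662,  0.06582481]), 'torque': array([ 0.02833082, -0.0121403 ,  0.02669676]), 'grip_force': 0.0, 'opening': 0.08564888766296862} 0.017
```

View pics/top0.png

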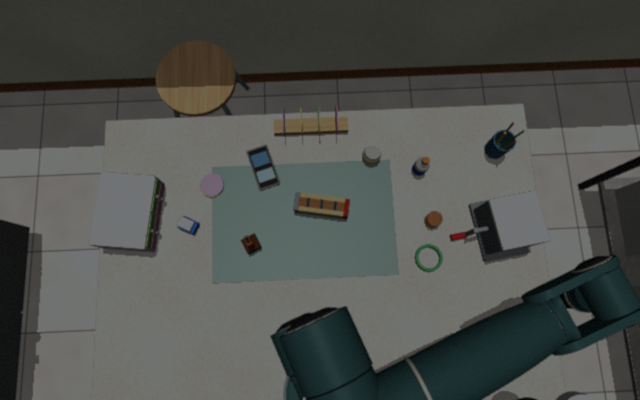

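View pics/scene0.png

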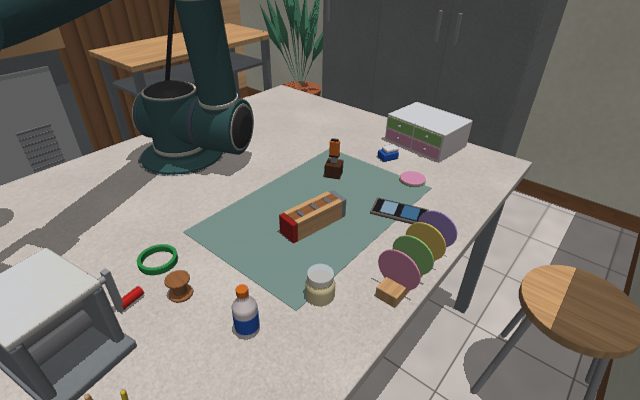

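The top view has the holder with the feeler at about (251,243) and the rack at (322,206), with its red end at (346,208). In the scene view the feeler is at (335,150) and the rack at (313,215), red end at (290,225). I'll take a coarse fix from both views, then move the wrist camera closer.

```bash
python3 - <<'E'
from h import *
t=snap('top');s=snap('scene')
def blob(S,box,lo,hi):
    x0,y0,x1,y1=box; hsv=cv2.cvtColor(S['pixels'],cv2.COLOR_BGR2HSV)[y0:y1,x0:x1]
    m=cv2.inRange(hsv,lo,hi); ys,xs=np.nonzero(m); return m,xs+x0,ys+y0
for nm,S,box,lo,hi in [('or t',t,(225,225,275,265),(5,150,90),(22,255,255)),('or s',s,(320,130,350,165),(5,150,90),(22,255,255)),
  ('red t',t,(325,190,360,225),(0,170,60),(4,255,255)),('red s',s,(270,200,310,245),(0,170,60),(4,255,255))]:
    m,x,y=blob(S,box,lo,hi); print(nm,len(x),x.mean() if len(x) else 0,y.mean() if len(x) else 0, (x.min(),x.max(),y.min(),y.max()) if len(x) else 0)
print(two(t,(251,240),s,(335,150)))
for p in [(297,199),(349,208),(322,206)]: print(plane(t,*p,.06))
print(plane(t,251,243,.045))
E
```

```text
or t 0 0 0 0
or s 130 334.12307692307695 147.73846153846154 (np.int64(330), np.int64(339), np.int64(141), np.int64(155))
red t 51 346.03921568627453 207.3921568627451 (np.int64(344), np.int64(348), np.int64(200), np.int64(215))
red s 345 288.3942028985507 227.52463768115942 (np.int64(280), np.int64(297), np.int64(214), np.int64(242))
(array([0.48693148, 0.22805022, 0.09352151]), np.float64(0.004901711308359879))
[0.61925284 0.07636769 0.06      ]
[ 0.58128031 -0.09372177  0.06      ]
[ 0.59196265 -0.00512415  0.06      ]
[0.48184063 0.23270152 0.045     ]
```

Request:
step_arm --series '[[[1, 12, -16, 0, 0], [1, 25, -32, 0, 0], [1, 25, -32, 0, 0], [1, 25, -32, 0, 0], [1, 25, -32, 0, 0], [1, 25, -32, 0, 0], [1, 25, -32, 0, 0], [1, 25, -32, 0, 0], [1, 25, -32, 0, 0], [1, 25, -32, 0, 0], [1, 25, -32, 0, 0], [1, 25, -32, 0, 0], [1, 25, -32, 0, 0], [1, 25, -32, 0, 0], [1, 25, -32, 0, 0], [1, 25, -32, 0, 0], [1, 25, -32, 0, 0], [1, 25, -32, 0, 0], [1, 25, -32, 0, 0], [1, 25, -32, 0, 0]]]'

```text
t: 1.92
tcp_pos: [0.4655, 0.1537, 0.2485]
ee_rot: [3.141, -0.001, 0.419]
contact_force: [1.3, -1.2, 0.8]
opening: 0.0854
grip_force: 0.0
```

```bash
python3 - <<'E'
from h import *
s=snap('wrist','w1.png'); o=env.get_obs(); print(o['t'],o['tcp_pos'],o['ee_rot'],s['mtx'].tolist(),proj(s,[.484,.23,.09]))
E
```

```text
1.9667 [0.46634792 0.15874201 0.24791463] [-3.13956067e+00 -8.26999039e-04  4.21682485e-01] [[296.43523632472323, 0.0, 317.2097037291344], [0.0, 296.43523632472323, 199.02020827479438], [0.0, 0.0, 1.0]] [250.77351499 137.13786086]
```

View pics/w1.png

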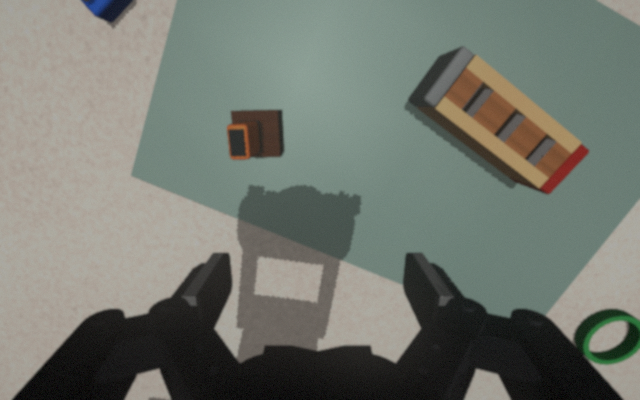

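The first wrist view shows the feeler cap at (239,142) in the dark holder. The rack's gaps sit at (480,100), (512,125) and (541,151), with the red cap at (566,170). Next are colour-mask measurements from here, followed by a second wrist position.

```bash
cat >> h.py <<'E'
def mask(S,lo,hi,box):
    m=cv2.inRange(cv2.cvtColor(S['pixels'],cv2.COLOR_BGR2HSV),lo,hi); z=np.zeros_like(m)
    x0,y0,x1,y1=box; z[y0:y1,x0:x1]=m[y0:y1,x0:x1]; return z
def rect(m):
    c=max(cv2.findContours(m,cv2.RETR_EXTERNAL,cv2.CHAIN_APPROX_NONE)[0],key=cv2.contourArea)
    return cv2.minAreaRect(c),c
E
python3 - <<'E'
from h import *
s=snap('wrist'); im=s['pixels']; hsv=cv2.cvtColor(im,cv2.COLOR_BGR2HSV)
for p in [(239,142),(247,142),(270,135),(480,100),(512,125),(541,151),(495,112),(460,90),(470,130),(566,170),(440,78),(400,80)]: print(p,hsv[p[1],p[0]],end=' ')
print()
cv2.imwrite('pics/crop1.png',np.hstack([cv2.resize(im[90:180,200:300],None,fx=4,fy=4,interpolation=0),cv2.resize(im[40:200,405:595][:,:],(380,360))]))
E
```

```text
(239, 142) [80 16 48] (247, 142) [ 0  0 48] (270, 135) [10 99 72] (480, 100) [23 47 43] (512, 125) [12 54 47] (541, 151) [ 4 32 56] (495, 112) [ 12 144 124] (460, 90) [ 12 139 128] (470, 130) [ 18 104 169] (566, 170) [  2 183 127] (440, 78) [60 14 53] (400, 80) [ 75  36 142]
```

View pics/crop1.png

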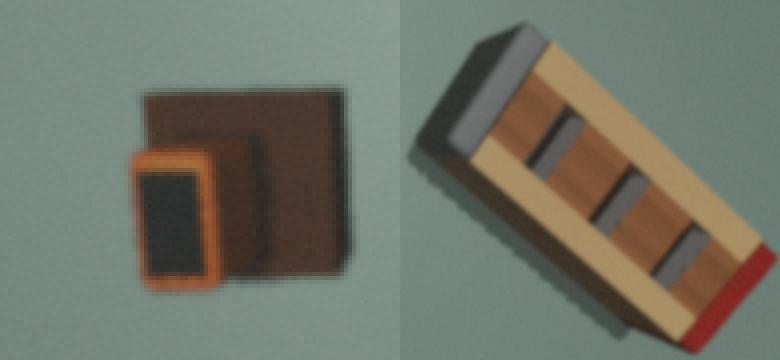

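```bash
cat >> h.py <<'E'
def feeler(s,box):
    (c,wh,a),cn=rect(mask(s,(4,130,80),(16,255,255),box)); b=cv2.boxPoints((c,wh,a))
    P=np.array([plane(s,*q,.122) for q in b]); e=P[1]-P[0],P[2]-P[1]
    L=max(e,key=np.linalg.norm); print('feeler px',c,wh,'xy',P.mean(0),'sizes',[np.linalg.norm(k) for k in e],'xang',np.arctan2(L[1],L[0])); return c
def gaps(s,box):
    x0,y0,x1,y1=box; m=mask(s,(0,0,0),(179,100,90),box)
    wood=mask(s,(8,90,90),(24,200,255),box)|mask(s,(0,150,60),(6,255,255),box)
    hull=cv2.convexHull(np.vstack([c for c in cv2.findContours(wood,0,1)[0] if cv2.contourArea(c)>60]))
    h=np.zeros_like(m); cv2.fillConvexPoly(h,hull,255); h=cv2.erode(h,np.ones((3,3)))
    cs=[c for c in cv2.findContours(m&h,0,1)[0] if cv2.contourArea(c)>40]
    out=[]
    for c in cs:
        r=cv2.minAreaRect(c); b=cv2.boxPoints(r); P=np.array([plane(s,*q,.06) for q in b])
        e=max((P[1]-P[0],P[2]-P[1]),key=np.linalg.norm); print('gap px',r[0],'xy',P.mean(0),[np.linalg.norm(P[1]-P[0]),np.linalg.norm(P[2]-P[1])],'ang',np.arctan2(e[1],e[0])); out.append(r[0])
    return out
E
python3 - <<'E'
from h import *
import pickle
s=snap('wrist'); pickle.dump(s,open('s1.pkl','wb'))
feeler(s,(200,90,300,180)); gaps(s,(400,30,600,210))
r,c=rect(mask(s,(0,150,60),(6,255,255),(500,120,620,210))); print('red',plane(s,*r[0],.06)); print(env.get_obs()['tcp_pos'])
E
```

```text
feeler px (241.04507446289062, 141.1713409423828) (36.088706970214844, 21.215084075927734) xy [0.48296041 0.23318167 0.122     ] sizes [np.float64(0.0175388565089365), np.float64(0.029881252091797702)] xang -2.7464664952164966
gap px (540.5996704101562, 149.8371124267578) xy [ 0.59118192 -0.04603524  0.06      ] [np.float64(0.030081056764814318), np.float64(0.0094208355389391)] ang -0.34742436175404795
gap px (509.74945068359375, 124.88092041015625) xy [ 0.59910658 -0.00138607  0.06      ] [np.float64(0.030837602467106567), np.float64(0.009717739278572033)] ang -0.38986110737413593
gap px (477.75006103515625, 99.25000762939453) xy [0.60671592 0.04252011 0.06      ] [np.float64(0.029818840796369813), np.float64(0.010364281459656299)] ang -0.3091616977516046
red [ 0.583603   -0.08503468  0.06      ]
[0.46555625 0.15370835 0.2477792 ]
```

Request:
step_arm --series '[[[1, 16, -22, 0, 0.7], [1, 24, -33, 0, 0.7], [1, 8, -11, 0, 0], [1, 0, 0, 0, 0], [1, 0, 0, 0, 0]]]'

```text
t: 2.48
tcp_pos: [0.4834, 0.2306, 0.2481]
ee_rot: [3.141, 0.001, 0.395]
contact_force: [0.1, 0.2, -0.1]
opening: 0.0854
grip_force: 0.0
```

```bash
python3 - <<'E'
from h import *
import pickle
s1=pickle.load(open('s1.pkl','rb'))
s=snap('wrist','w2.png'); pickle.dump(s,open('s2.pkl','wb')); o=env.get_obs(); print(o['tcp_pos'],o['ee_rot'],o['qpos'])
f=proj(s,[.483,.233,.122]);g=proj(s,[.599,-.001,.06]);print(f,g)
c=lambda p,w:(max(0,int(p[0]-w)),max(0,int(p[1]-w)),int(p[0]+w),int(p[1]+w))
a=feeler(s,c(f,55)); print(two(s1,(241.05,141.17),s,a))
try: 
  for u,v in zip(gaps(s,c(g,100)),[(540.6,149.84),(509.75,124.88),(477.75,99.25)]): print(two(s,u,s1,v))
except Exception as e: print(e)
E
```

```text
[0.48340233 0.23009357 0.24822953] [3.14127293e+00 4.19848394e-04 3.94136677e-01] [ 3.96767733e-01 -1.90455783e-01  1.73977217e+00 -3.18696360e-04
  1.59269695e+00  1.57342040e+00]
[313.83032374 194.8818614 ] [558.05528082 162.75855894]
feeler px (312.485107421875, 191.85147094726562) (35.82134246826172, 21.4928035736084) xy [0.48485147 0.2350298  0.122     ] sizes [np.float64(0.018681555826354578), np.float64(0.03293055791541579)] xang -2.645518519620803
(array([0.4822795 , 0.23455116, 0.11416216]), np.float64(0.0013989696614419094))
gap px (589.7500610351562, 186.24998474121094) xy [ 0.59061111 -0.04891807  0.06      ] [np.float64(0.029500226535074666), np.float64(0.01251695659241275)] ang -0.21439049866874987
gap px (560.3760986328125, 164.64161682128906) xy [ 0.5980761  -0.00453148  0.06      ] [np.float64(0.030291022301242695), np.float64(0.012523907635897016)] ang -0.16439012682013995
gap px (529.9343872070312, 141.77871704101562) xy [0.60589589 0.03972378 0.06      ] [np.float64(0.03016651131687249), np.float64(0.012716242619823513)] ang -0.17113058299919345
(array([ 0.58936008, -0.03756168,  0.07153806]), np.float64(0.00015288739554175496))
(array([0.59649261, 0.00652799, 0.07322666]), np.float64(0.0001834519860356074))
(array([0.60419463, 0.04785215, 0.07166138]), np.float64(8.049949795300303e-05))
```

View pics/w2.png

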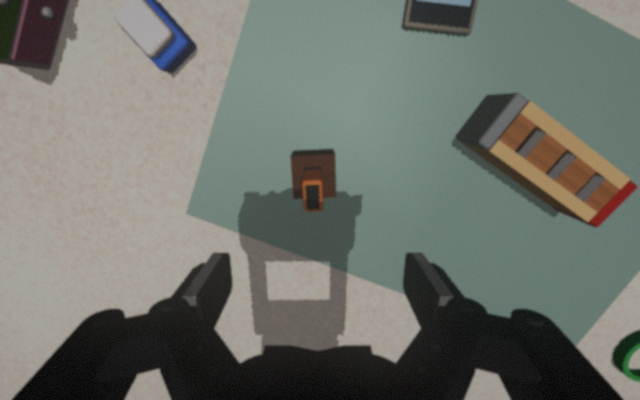

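The second view has the cap at (312,195), centred between the fingers with its axes aligned to the tool. Two-view feeler position agrees with the z=0.122 ray to within about 2 mm. Descending.

Request:
step_arm --series '[[[1, 1, -3, 20, 0], [1, 0, 0, 35, 0], [1, 0, 0, 35, 0], [1, 0, 0, 30, 0], [1, 0, 0, 20, 0], [1, 0, 0, 12, 0], [1, 0, 0, 0, 0], [-0.2, 0, 0, 0, 0], [-0.2, 0, 0, 0, 0], [-0.2, 0, 0, 0, 0]]]' --squeeze 40

```text
t: 3.37
tcp_pos: [0.484, 0.2343, 0.0981]
ee_rot: [3.142, -0.002, 0.394]
contact_force: [0.2, 0.2, -0.1]
opening: 0.0518
grip_force: 0.0
```

```bash
python3 - <<'E'
from h import *
s=snap('wrist','w3.png'); o=env.get_obs(); print(o['tcp_pos'],o['ee_rot'],o['opening'],o['contact_force'])
E
```

```text
[0.48384015 0.23436529 0.09786419] [-3.14156107e+00 -2.18647306e-03  3.94248510e-01] 0.04404672797263087 [-0.00679522 -1.1367878   0.32611395]
```

View pics/w3.png

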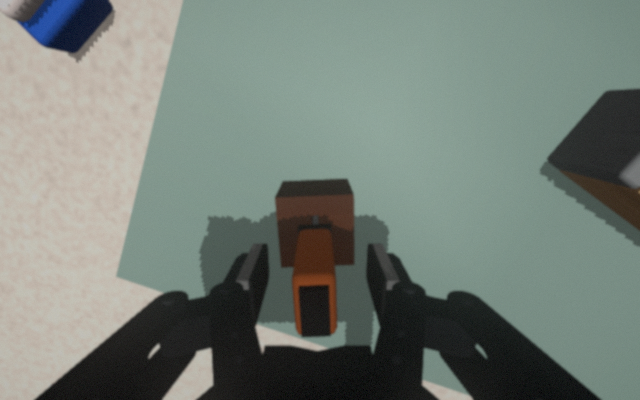

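The feeler is centred between the fingers, cap at (314,310). Closing and lifting.

Request:
step_arm --series '[[[-1, 0, 0, 0, 0], [-1, 0, 0, 0, 0], [-1, 0, 0, 0, 0], [-1, 0, 0, 0, 0], [-1, 0, 0, 0, 0], [-1, 0, 0, 0, 0]]]' --squeeze 40

```text
t: 3.92
tcp_pos: [0.4833, 0.2343, 0.0964]
ee_rot: [-3.142, -0.0, 0.394]
contact_force: [0.7, 0.2, 1.1]
opening: 0.0176
grip_force: 42.7
```

Request:
step_arm --series '[[[-1, 0, 0, -5, 0], [-1, 0, 0, -15, 0], [-1, 0, 0, -25, 0], [-1, 0, 0, -25, 0], [-1, 0, 0, -15, 7], [-1, 0, 0, -5, 7], [-1, 0, 0, 0, 7], [-1, 0, 0, 0, 7], [-1, 0, 0, 0, 4.5], [-1, 0, 0, 0, 0], [-1, 0, 0, 0, 0]]]'

```text
t: 4.83
tcp_pos: [0.4832, 0.2342, 0.1864]
ee_rot: [3.141, 0.0, -0.17]
contact_force: [0.5, 0.2, -0.6]
opening: 0.0175
grip_force: 42.6
```

```bash
python3 - <<'E'
from h import *
import pickle
s=snap('wrist'); pickle.dump(s,open('s3.pkl','wb')); o=env.get_obs(); print(o['tcp_pos'],o['ee_rot'],o['opening'],o['contact_force'],o['grip_force'],proj(s,[.6,0,.06]))
t=snap('top')
# cap rectangle red/grey and gaps in top view
for n,S in(('t',t),):
    r,c=rect(mask(S,(0,150,50),(6,255,255),(325,190,360,225))); print('red',r[0],plane(S,*r[0],.06))
gaps(t,(290,185,355,225))
E
```

```text
[0.48317461 0.2341937  0.18637299] [ 3.14150528e+00  1.54426887e-04 -1.69687181e-01] 0.017439503254154637 [-0.49474827 -0.48984137 -0.71087344] 42.5691157579422 [603.9264409   -6.51076894]
red (345.8231201171875, 207.9154052734375) [ 0.58203056 -0.08327351  0.06      ]
```

Request:
step_arm --series '[[[-1, 10, 16, 0, 0], [-1, 19, 32, 0, 0], [-1, 19, 32, 0, 0], [-1, 19, 32, 0, 0], [-1, 19, 32, 0, 0], [-1, 19, 32, 0, 0], [-1, 19, 32, 0, 0], [-1, 19, 32, 0, 0], [-1, 11, 19, 0, 0], [-1, 0, 0, 0, 0], [-1, 0, 0, 0, 0], [-1, 0, 0, 0, 0]]]'

```text
t: 5.93
tcp_pos: [0.5902, -0.047, 0.1862]
ee_rot: [-3.141, 0.0, -0.172]
contact_force: [0.0, -0.2, -0.6]
opening: 0.0175
grip_force: 42.6
```

```bash
python3 - <<'E'
from h import *
import pickle
s=snap('wrist','w4.png'); pickle.dump(s,open('s4.pkl','wb')); o=env.get_obs(); print(o['tcp_pos'],o['ee_rot'],o['contact_force'])
for q in [(.591,-.0475),(.5985,-.003),(.606,.041)]: print(proj(s,[*q,.06]))
print('tip',proj(s,[*o['tcp_pos'][:2],o['tcp_pos'][2]-.0844]))
E
```

```text
[ 0.59016668 -0.04661696  0.1862995 ] [-3.14140182e+00  1.88373671e-04 -1.71418689e-01] [-0.00509511  0.23466004 -1.21601204]
[316.71268481 194.97363368]
[265.91610937 195.24570074]
[215.69724222 195.42510718]
tip [315.64831929 212.20430255]
```

View pics/w4.png

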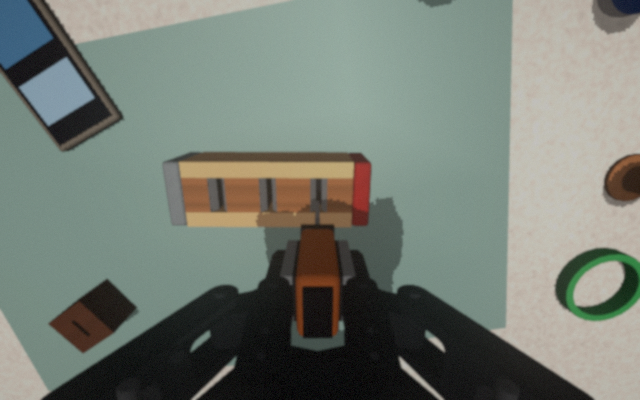

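The near view shows the gaps at (215,195), (266,194) and (318,195). The blade at column 318 is in line with the first gap. Shift 1.5 mm in x and lower.

Request:
step_arm --series '[[[-1, 1.5, 0, 10, 0], [-1, 0, 0, 15, 0], [-1, 0, 0, 12, 0], [-1, 0, 0, 6, 0], [-1, 0, 0, 4, 0], [-1, 0, 0, 3, 0], [-1, 0, 0, 3, 0], [-1, 0, 0, 2, 0], [-1, 0, 0, 0, 0], [-1, 0, 0, 0, 0]]]'

```text
t: 6.82
tcp_pos: [0.592, -0.0477, 0.1316]
ee_rot: [3.142, -0.0, -0.173]
contact_force: [-0.4, 0.3, -0.5]
opening: 0.0174
grip_force: 42.6
```

Request:
step_arm --series '[[[-1, 0, 0, 1, 0], [-1, 0, 0, 1, 0], [-1, 0, 0, 1, 0], [-1, 0, 0, 0, 0], [-1, 0, 0, 0, 0]]]'

```text
t: 7.23
tcp_pos: [0.5918, -0.0477, 0.1283]
ee_rot: [3.142, 0.0, -0.173]
contact_force: [0.3, 0.2, -1.4]
opening: 0.0175
grip_force: 42.6
```

Request:
step_arm --series '[[[-1, 0, 0, 1, 0], [-1, 0, 0, 1, 0], [-1, 0, 0, 1, 0], [-1, 0, 0, 0, 0], [-1, 0, 0, 0, 0]]]'

```text
t: 7.65
tcp_pos: [0.5918, -0.0476, 0.1252]
ee_rot: [3.142, 0.0, -0.173]
contact_force: [-0.1, 0.1, 0.0]
opening: 0.0178
grip_force: 42.6
```

Request:
step_arm --series '[[[-1, 0, 0, 1, 0], [-1, 0, 0, 1, 0], [-1, 0, 0, 0, 0], [-1, 0, 0, 0, 0], [-1, 0, 0, 0, 0]]]'

```text
t: 8.07
tcp_pos: [0.5919, -0.0476, 0.1234]
ee_rot: [-3.142, -0.0, -0.173]
contact_force: [-0.5, -0.7, 0.9]
opening: 0.0176
grip_force: 42.7
```

Request:
step_arm --series '[[[-1, 0, 0, 1, 0], [-1, 0, 0, 0.5, 0], [-1, 0, 0, 0, 0], [-1, 0, 0, 0, 0]]]'

```text
t: 8.4
tcp_pos: [0.592, -0.0477, 0.122]
ee_rot: [-3.142, -0.0, -0.173]
contact_force: [0.5, 0.7, 3.0]
opening: 0.0175
grip_force: 42.8
```

Request:
step_arm --series '[[[-1, 0, 0, 0.5, 0], [-1, 0, 0, 0, 0], [-1, 0, 0, 0, 0]]]'

```text
t: 8.65
tcp_pos: [0.5919, -0.0477, 0.1214]
ee_rot: [3.142, -0.0, -0.173]
contact_force: [1.6, -0.8, 2.6]
opening: 0.0177
grip_force: 42.9
```

```bash
python3 - <<'E'
from h import *
f=[]
for i in range(5): f.append(env.get_obs()['contact_force'][2]); env.snapshot('top')
print(f,env.get_obs()['tcp_pos'])
E
```

```text
[np.float64(2.6291693521326893), np.float64(4.003871216216598), np.float64(3.7575613378380193), np.float64(2.520719766128112), np.float64(4.271776118445146)] [ 0.59192863 -0.04764738  0.12139132]
```

Gap 1 is jammed: mean force about 4 N, so roughly 2.7 mm of blade give. On to the middle gap.

Request:
step_arm --series '[[[-1, 0, 0, -5, 0], [-1, 0, 0, -12, 0], [-1, 0, 0, -15, 0], [-1, 0, 0, -7, 0], [-1, 0, -10, 0, 0], [-1, 0, -18, 0, 0], [-1, 0, -12, 0, 0], [-1, 0, -5, 0, 0], [-1, 0, 0, 0, 0], [-1, 0, 0, 6, 0], [-1, 0, 0, 8, 0], [-1, 0, 0, 6, 0], [-1, 0, 0, 4, 0], [-1, 0, 0, 3, 0], [-1, 0, 0, 2, 0], [-1, 0, 0, 0, 0], [-1, 0, 0, 0, 0]]]'

```text
t: 10.32
tcp_pos: [0.5996, -0.0034, 0.1314]
ee_rot: [3.142, -0.0, -0.173]
contact_force: [0.4, 0.0, -0.2]
opening: 0.0173
grip_force: 42.5
```

Request:
step_arm --series '[[[-1, 0, 0, 1, 0], [-1, 0, 0, 1, 0], [-1, 0, 0, 1, 0], [-1, 0, 0, 0, 0], [-1, 0, 0, 0, 0]]]'

```text
t: 10.73
tcp_pos: [0.5996, -0.0033, 0.1283]
ee_rot: [-3.142, 0.0, -0.173]
contact_force: [0.9, 0.4, -0.5]
opening: 0.0174
grip_force: 42.5
```

Request:
step_arm --series '[[[-1, 0, 0, 1, 0], [-1, 0, 0, 1, 0], [-1, 0, 0, 0, 0], [-1, 0, 0, 0, 0], [-1, 0, 0, 0, 0]]]'

```text
t: 11.15
tcp_pos: [0.5996, -0.0033, 0.1263]
ee_rot: [3.142, -0.0, -0.173]
contact_force: [-0.8, -0.0, 0.0]
opening: 0.0174
grip_force: 42.5
```

Request:
step_arm --series '[[[-1, 0, 0, 1, 0], [-1, 0, 0, 1, 0], [-1, 0, 0, 0, 0], [-1, 0, 0, 0, 0], [-1, 0, 0, 0, 0]]]'

```text
t: 11.57
tcp_pos: [0.5996, -0.0033, 0.1243]
ee_rot: [-3.142, 0.0, -0.173]
contact_force: [0.4, -0.3, 0.3]
opening: 0.0173
grip_force: 42.5
```

Request:
step_arm --series '[[[-1, 0, 0, 1, 0], [-1, 0, 0, 1, 0], [-1, 0, 0, 0, 0], [-1, 0, 0, 0, 0], [-1, 0, 0, 0, 0]]]'

```text
t: 11.98
tcp_pos: [0.5996, -0.0033, 0.1223]
ee_rot: [3.142, 0.0, -0.173]
contact_force: [-0.2, 0.3, 0.6]
opening: 0.0174
grip_force: 42.5
```

```bash
cat > f.py <<'E'
from h import *
f=[]
for i in range(6): f.append(env.get_obs()['contact_force'][2]); env.snapshot('top')
print(np.mean(f),env.get_obs()['tcp_pos'])
E
python3 f.py
```

```text
-0.3722599192104114 [ 0.59961328 -0.00332597  0.12233591]
```

Request:
step_arm --series '[[[-1, 0, 0, 1, 0], [-1, 0, 0, 1, 0], [-1, 0, 0, 1, 0], [-1, 0, 0, 0, 0], [-1, 0, 0, 0, 0], [-1, 0, 0, 0, 0]]]'

```text
t: 12.78
tcp_pos: [0.5996, -0.0033, 0.1193]
ee_rot: [-3.142, -0.0, -0.173]
contact_force: [0.3, -0.6, -0.3]
opening: 0.0179
grip_force: 42.5
```

```bash
python3 f.py
```

```text
-0.5257630341913359 [ 0.5996279  -0.00333703  0.11933238]
```

Request:
step_arm --series '[[[-1, 0, 0, 1, 0], [-1, 0, 0, 1, 0], [-1, 0, 0, 1, 0], [-1, 0, 0, 0, 0], [-1, 0, 0, 0, 0], [-1, 0, 0, 0, 0]]]'

```text
t: 13.58
tcp_pos: [0.5996, -0.0033, 0.1163]
ee_rot: [3.142, 0.0, -0.173]
contact_force: [0.8, -0.4, -1.0]
opening: 0.0174
grip_force: 42.5
```

```bash
python3 f.py
```

```text
-0.8476626259816381 [ 0.59962732 -0.00330139  0.11633268]
```

Request:
step_arm --series '[[[-1, 0, 0, 1, 0], [-1, 0, 0, 1, 0], [-1, 0, 0, 1, 0], [-1, 0, 0, 1, 0], [-1, 0, 0, 0, 0], [-1, 0, 0, 0, 0], [-1, 0, 0, 0, 0]]]'

```text
t: 14.47
tcp_pos: [0.5996, -0.0033, 0.1123]
ee_rot: [-3.142, -0.0, -0.173]
contact_force: [1.3, 0.0, 0.5]
opening: 0.0173
grip_force: 42.5
```

Request:
step_arm --series '[[[-1, 0, 0, 1, 0], [-1, 0, 0, 1, 0], [-1, 0, 0, 1, 0], [-1, 0, 0, 1, 0], [-1, 0, 0, 0, 0], [-1, 0, 0, 0, 0], [-1, 0, 0, 0, 0]]]'

```text
t: 15.05
tcp_pos: [0.5996, -0.0033, 0.1083]
ee_rot: [-3.142, 0.0, -0.173]
contact_force: [-0.0, 0.5, -0.0]
opening: 0.0172
grip_force: 42.5
```

Free so far with the tip at about 24 mm. Now to the floor.

Request:
step_arm --series '[[[-1, 0, 0, 1, 0], [-1, 0, 0, 1, 0], [-1, 0, 0, 1, 0], [-1, 0, 0, 1, 0], [-1, 0, 0, 1, 0], [-1, 0, 0, 0, 0], [-1, 0, 0, 0, 0], [-1, 0, 0, 0, 0]]]'

```text
t: 15.72
tcp_pos: [0.5997, -0.0033, 0.1034]
ee_rot: [-3.142, -0.0, -0.173]
contact_force: [-0.6, -0.8, -1.0]
opening: 0.0176
grip_force: 42.5
```

```bash
python3 f.py
```

```text
-0.34770451290013193 [ 0.59961182 -0.0033251   0.10332704]
```

Request:
step_arm --series '[[[-1, 0, 0, 1, 0], [-1, 0, 0, 1, 0], [-1, 0, 0, 1, 0], [-1, 0, 0, 0, 0], [-1, 0, 0, 0, 0], [-1, 0, 0, 0, 0]]]'

```text
t: 16.52
tcp_pos: [0.5997, -0.0033, 0.1005]
ee_rot: [-3.142, -0.0, -0.173]
contact_force: [-1.3, -1.0, 2.7]
opening: 0.0176
grip_force: 43.0
```

```bash
python3 f.py
```

```text
2.9756556871595574 [ 0.59968127 -0.00331661  0.10036979]
```

The middle gap is home: floor contact at TCP z ≈ 0.1027, with about 2.3 mm of give. Third gap next.

Request:
step_arm --series '[[[-1, 0, 0, -5, 0], [-1, 0, 0, -15, 0], [-1, 0, 0, -18, 0], [-1, 0, 0, -15, 0], [-1, 0, 0, -7, 0], [-1, 0, -10, 0, 0], [-1, 0, -18, 0, 0], [-1, 0, -12, 0, 0], [-1, 0, -5, 0, 0], [-1, 0, 0, 0, 0], [-1, 0, 0, 6, 0], [-1, 0, 0, 8, 0], [-1, 0, 0, 6, 0], [-1, 0, 0, 4, 0], [-1, 0, 0, 3, 0], [-1, 0, 0, 2, 0], [-1, 0, 0, 0, 0], [-1, 0, 0, 0, 0]]]'

```text
t: 18.32
tcp_pos: [0.6074, 0.0409, 0.1314]
ee_rot: [-3.142, -0.0, -0.173]
contact_force: [0.7, -1.1, 0.1]
opening: 0.0177
grip_force: 42.5
```

Request:
step_arm --series '[[[-1, 0, 0, 1, 0], [-1, 0, 0, 1, 0], [-1, 0, 0, 1, 0], [-1, 0, 0, 0, 0], [-1, 0, 0, 0, 0]]]'

```text
t: 18.73
tcp_pos: [0.6073, 0.041, 0.1283]
ee_rot: [3.142, 0.0, -0.173]
contact_force: [-0.6, 0.2, -0.2]
opening: 0.0178
grip_force: 42.5
```

```bash
python3 f.py
```

```text
-0.2153556102364087 [0.60736959 0.04100993 0.12835737]
```

Request:
step_arm --series '[[[-1, 0, 0, 1, 0], [-1, 0, 0, 1, 0], [-1, 0, 0, 1, 0], [-1, 0, 0, 0, 0], [-1, 0, 0, 0, 0]]]'

```text
t: 19.45
tcp_pos: [0.6075, 0.041, 0.1255]
ee_rot: [-3.141, -0.0, -0.173]
contact_force: [-0.3, -0.0, 2.4]
opening: 0.0176
grip_force: 42.9
```

```bash
python3 f.py
```

```text
2.853960899191206 [0.60743225 0.04100217 0.12544445]
```

The third gap is jammed with about 2.3 mm of give. Returning to the middle gap.

Request:
step_arm --series '[[[-1, 0, 0, 0.5, 0], [-1, 0, 0, 0, 0], [-1, 0, 0, -5, 0], [-1, 0, 0, -12, 0], [-1, 0, 0, -13, 0], [-1, 0, 0, -6, 0], [-1, 0, 10, 0, 0], [-1, 0, 18, 0, 0], [-1, 0, 12, 0, 0], [-1, 0, 5, 0, 0], [-1, 0, 0, 0, 0], [-1, 0, 0, 6, 0], [-1, 0, 0, 8, 0], [-1, 0, 0, 6, 0], [-1, 0, 0, 5, 0], [-1, 0, 0, 5, 0], [-1, 0, 0, 5, 0], [-1, 0, 0, 5, 0], [-1, 0, 0, 0, 0], [-1, 0, 0, 0, 0]]]'

```text
t: 21.42
tcp_pos: [0.5995, -0.0033, 0.1205]
ee_rot: [-3.142, 0.0, -0.173]
contact_force: [0.7, 1.2, -0.4]
opening: 0.0176
grip_force: 42.5
```

Request:
step_arm --series '[[[-1, 0, 0, 4, 0], [-1, 0, 0, 5, 0], [-1, 0, 0, 4, 0], [-1, 0, 0, 3, 0], [-1, 0, 0, 1, 0], [-1, 0, 0, 1, 0], [-1, 0, 0, 0, 0], [-1, 0, 0, 0, 0]]]'

```text
t: 22.08
tcp_pos: [0.5997, -0.0033, 0.103]
ee_rot: [-3.142, -0.0, -0.173]
contact_force: [-0.9, 0.4, 0.3]
opening: 0.0176
grip_force: 42.7
```

Request:
step_arm --series '[[[-0.5, 0, 0, 0, 0], [-0.4, 0, 0, 0, 0], [-0.2, 0, 0, 0, 0], [0, 0, 0, 0, 0], [0, 0, 0, 0, 0], [0, 0, 0, 0, 0], [0, 0, 0, 0, 0]]]'

```text
t: 22.67
tcp_pos: [0.5996, -0.0033, 0.1028]
ee_rot: [-3.142, 0.0, -0.173]
contact_force: [-0.5, 0.3, -0.7]
opening: 0.0428
grip_force: 0.0
```

Request:
step_arm --series '[[[0, 0, 0, -5, 0], [0, 0, 0, -15, 0], [0, 0, 0, -25, 0], [0, 0, 0, -30, 0], [0, 0, 0, -25, 0], [0, 0, 0, -10, 0], [0, 0, 0, 0, 0], [0, 0, 0, 0, 0]]]'

```text
t: 23.33
tcp_pos: [0.5995, -0.0033, 0.2124]
ee_rot: [-3.142, -0.0, -0.173]
contact_force: [0.1, -0.7, -0.0]
opening: 0.0426
grip_force: 0.0
```

```bash
python3 - <<'E'
from h import *
s=snap('wrist');t=snap('scene'); print(env.get_obs()['tcp_pos'],env.get_obs()['t'],env.get_obs()['opening'])
cv2.imwrite('pics/end.png',np.hstack([s['pixels'][100:400,150:500],cv2.resize(t['pixels'][150:260,250:370],None,fx=2.727,fy=2.727)]))
E
```

```text
[ 0.59909724 -0.00331495  0.21089972] 23.4333 0.04244342778228623
```

View pics/end.png

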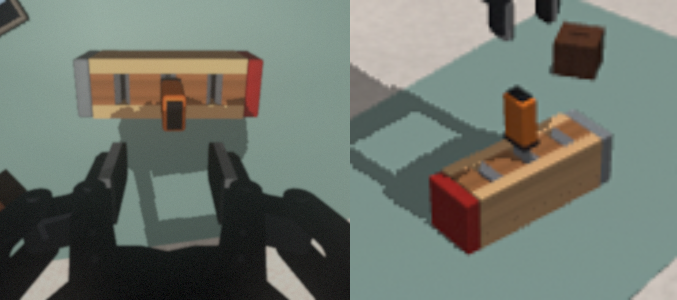

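The feeler stands in the middle gap, handle at (520,115) in the right half of the picture. It is nearly upright and the gripper is clear. Handing in.

```bash
python3 -c "
from rig import env
print(env.job_done())"
```

```text
the job is handed in; nothing more can be done
None
```

The feeler jammed in the two outer gaps with about 2–3 mm of blade give, went fully home in the middle one, and now stands there released; the job is handed in, with no verdict returned.

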